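# Battery pack into the tester's sprung pocket

## Task

Put the blue-banded battery pack on test: push it down into the tester's yellow-collared pocket until the sprung side ball clicks and the pack sits fully home, shoulder on the collar, without forcing it. Let go of it, then press the green start key and release it. Leave the orange-banded pack and everything else on the table where it is.

Things in the scene. Friction and masses are not known exactly. Their poses are not given: they have to be found in the camera images.
- pack_blue_mid (a point): Centre (half-way up) of the blue-banded battery pack: loose, about 0.3 kg, 100 mm tall, standing upright on its stem. z up, x across its 58 mm side, y across its 44 mm side. The head is the upper 50 mm, 58 (x) by 44 (y) mm, dark with blue band and top patch: grip it across y, about 22 mm below the top. The stem is the lower 50 mm, 44 (x) by 30 (y) mm.
- pack_blue_foot (a point): Centre of the underside of the blue-banded pack's stem. Across both x faces of the stem run a rounded nose (3 to 13 mm above the underside) and above it a groove, centred 16 mm above the underside, for the pocket's ball. The pack fits either way round (half a turn makes no odds).
- pack_orange_mid (a point): Centre of a second pack of the same shape with an orange band, standing upright. Leave it alone.
- tester: The fixed battery tester, a teal box 140 (x) by 240 (y) by 70 mm; origin under its centre. On top: the yellow-collared pocket 60 mm to -y, the green key 62 mm to +y. Its contacts are delicate: more than 60 N on it is forcing it.
- bay (a point): Nominal centre of the pocket's mouth, level with the yellow collar's flat top, 74 mm above the table. z up, x and y along the tester's sides. Pocket inside: 46.4 (x) by 32.4 (y) mm, the mouth tapered out 1.5 mm a side over the top 5 mm; the collar is 73 by 66 mm. The pack goes in with its x along this x. Home, its shoulder rests on the collar and its centre is level with this point.
- slide_way (a point): Point on the housing's top under the bay point. The pocket with its collar SLIDES on two rails along the tester's y to suit various packs: it lies anywhere up to 20 mm either way of nominal (not reported: look or feel), kept there by about 3 N of friction, and can be shoved to 21 mm. A pack resting lightly (3 N) on the flat collar does not drag it along; pressed on it with over 5 N it does.
- bay_ball_level (a point): Nominal pocket axis at the height of the ball, 34 mm below the collar. There a 12 mm steel ball stands 4.5 mm into the pocket from the +x wall on a spring. It needs a push of about 8 to 14 N from 16 to 8 mm short of home, then snaps into the groove in the last millimetres; after that the shoulder meets the hard collar.
- start_key (a joint): The green start key on the tester's top: travel in m, 0 up, 0.006 fully down (about 5 N); springs back.
- start_key_top (a point): Centre of the top of the green start key, a round button 26 mm across in a black ring, standing 18 mm above the housing's top, 122 mm to +y of the pocket's nominal centre. Pressed straight down.
- meter: Yellow multimeter lying flat, 160 by 78 by 36 mm; origin under its centre. Leave alone.
- mug: White mug, 80 mm wide, 92 mm tall; origin under its centre. Leave alone.
- driver_red: Screwdriver with a red handle, 200 mm long, lying along its x. Leave alone.
- driver_blue: Screwdriver with a blue handle, 180 mm long, lying along its x. Leave alone.
- knob_part: Loose appliance knob, 40 mm across, 32 mm tall; origin under its centre. Leave alone.
Things that resemble listed ones, but are neither listed nor needed, are in the scene too. What is shaped like the part that bears pack_blue_mid but red is not meant.

How it is judged:
By the outcome, as a careful person would: the job done as asked, in the order asked, and still so for the second after the job is handed in, with the robot touching nothing.
It also fails if it takes over 72 s, if anything falls off the work surface, if the arm or the gripper's body presses on something with over 40 N, if the wrist force passes 120 N, or if a joint passes its speed limit or range.

## Robot

A 7-joint arm with a two-finger parallel gripper is mounted at the origin on the work surface. World frame = base frame: x ahead of the robot, y to its left, z up, the work surface at z = 0. Lengths are in m, angles in rad, forces in N, time in s.
With the tool pointing down it reaches from about 0.4 to 0.9 m from the base axis. Payload 5.5 kg.
Tool frame: the origin (TCP) lies at the very end of the fingers, on their centre line; the grasp point (between the pads) lies 19 mm behind it; x points along the fingers, y is the direction in which the jaws open and shut, and the axes are right-handed (so a half turn about x gives the same grasp; the last joint's range is limited). The gripper opens to 92 mm and grips with 3 to 60 N. Pads are 19 mm wide; open, the fingers measure 130 mm over their backs; the gripper's body (75 mm by 190 mm) begins 47 mm behind the grasp point.
Start: joints at [-1.021, 0.501, -0.427, 1.55, 0.221, 1.138, -0.21], TCP at [0.184, 0.623, 0.227] pointing down, gripper open.
Joint ranges: [-2.88, 2.88], [-0.31, 2.03], [-1.54, 1.56], [0.2, 2.42], [-1.41, 4.55], [0.19, 2.02], [-2.57, 2.57]. Speed limits (rad/s): [2.57, 2.57, 3.14, 3.14, 3.14, 3.14, 3.14].

## Interface

Orientations are given as a unit quaternion [x, y, z, w].
In Python, from plant import arm gives the robot as it stands. Calls block until the motion is done:
- arm.goto(position, orientation): joint-space move of the TCP to a pose.
- arm.movel(position, rotation=None, speed=0.15, force_limit=None): straight line of the TCP; rotation=None keeps the orientation; speed is the mean speed in m/s. With force_limit (N) it stops when the force on the tool has changed by that much, and returns True; else False.
- arm.goto_joints(angles): joint-space move.
- arm.set_gripper(opening, grasp_force=None): finger opening in m; grasp_force is the grip in N (None keeps the last); returns when the fingers have stopped.
- arm.pause(seconds).
- arm.inverse_kinematics(position, orientation): joint angles nearest the present ones, or None.
- arm.observe(): the state.
- arm.snapshot(name): name is "side" or "top" or "wrist"; returns the picture (420x560x3 uint8, red, green, blue); there is no depth.
- arm.get_calibration(name): a dict with "fov_y" (degrees; the focal length in pixels is half the picture's height over the tangent of half this angle, whatever the lens; pixels are square), "cx", "cy" (the principal point, pixels), "rvec" (rotation vector, rad) and "tvec" (3), from world to camera coordinates, as OpenCV has them. Camera axes: x right, y down, z forward; pixel columns grow to the right and rows downward; lengths in m; the calibration is good to about 2 mm. A picture is of the moment at which its call begins: read the wrist's pose just before it. get_calibration takes no time and is no camera call; for the wrist camera it gives the pose at the moment of the call.
A pose or a line that the arm cannot do raises arm.PlanningError and nothing moves.
- arm.job_done(): hands the job in, once; it reports no verdict.
The state is a dict: "t": time; "qpos": joint angles; "joint_vel": joint speeds; "joint_torque": joint torques, N m; "eef_pos": TCP position; "ee_rot": TCP orientation; "force": force on the tool from outside, world axes, zero at the start; "ft_torque": the same for the moment, N m; "opening": finger opening in m.
Only numpy, scipy, OpenCV 4.12 (cv2) and the standard library are available. Lean on these libraries where they do the work, as an engineer would, in place of code of your own. Each camera call takes 0.05 s, during which the arm holds its last target.

## Working session

There is one attempt and no reset: what is moved stays moved. The work goes in short steps, each a Python script; the robot and the scene stay as the last script left them, time stands still between calls to the robot, and variables do not carry over. Pictures are saved under pics/ and viewed, and the job is handed in when it is done.

```bash
mkdir -p pics; ls
cat > h.py <<'E'
import numpy as np, cv2
from plant import arm
def K(c):
    f=210/np.tan(np.radians(c['fov_y'])/2); return np.array([[f,0,c['cx']],[0,f,c['cy']],[0,0,1]])
def ray(c,u,v):
    R=cv2.Rodrigues(np.array(c['rvec'],float))[0]; t=np.array(c['tvec'],float)
    d=R.T@(np.linalg.inv(K(c))@np.array([u,v,1.])); return -R.T@t,d
def onz(c,u,v,z):
    o,d=ray(c,u,v); return o+d*(z-o[2])/d[2]
def proj(c,p):
    return cv2.projectPoints(np.array(p,float).reshape(-1,3),np.array(c['rvec'],float),np.array(c['tvec'],float),K(c),None)[0].reshape(-1,2)
def save(n,im): cv2.imwrite('pics/'+n+'.png',im[:,:,::-1])
E
python3 - <<'E'
from h import *
for n in ['side','top','wrist']:
    c=arm.get_calibration(n); im=arm.snapshot(n); save(n+'0',im); print(n,c)
    np.save(n+'0.npy',im); np.save(n+'0c.npy',c,allow_pickle=True)
s=arm.observe(); print(s['t'],s['eef_pos'],s['ee_rot'],s['force'],s['opening'])
E
```

```text
pics
side {'fov_y': 54.70578823930078, 'cx': 281.60452152083815, 'cy': 207.99202023888398, 'rvec': array([ 2.27360062, -0.59949234,  0.24442964]), 'tvec': array([-0.5555504 ,  0.20520843,  0.87712702])}
top {'fov_y': 47.701606886632604, 'cx': 278.1855903034205, 'cy': 202.4059430965787, 'rvec': array([ 2.17165283, -2.16541276,  0.13125039]), 'tvec': array([-0.09503857,  0.60341869,  1.42507291])}
wrist {'fov_y': 67.33537140221995, 'cx': 285.08233817227966, 'cy': 203.8674505345294, 'rvec': array([-2.34938324, -1.75729655, -0.21652441]), 'tvec': array([-0.64890466, -0.03210821,  0.38957606])}
0.15 [0.18377165 0.62293795 0.22592825] [ 0.10053241  0.69993732 -0.10156248  0.69976142] [ 0.28651666 -0.04038222 -0.5332525 ] 0.09192672711946666
```

View pics/side0.png

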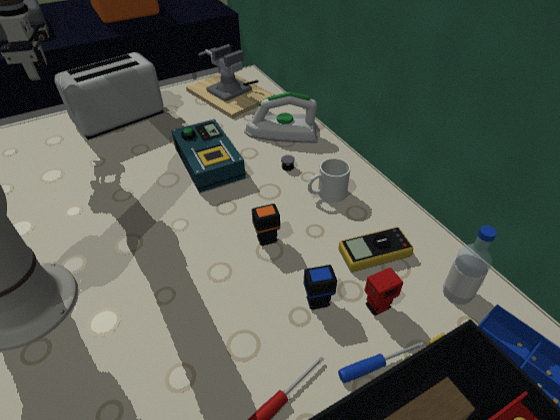

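View pics/top0.png

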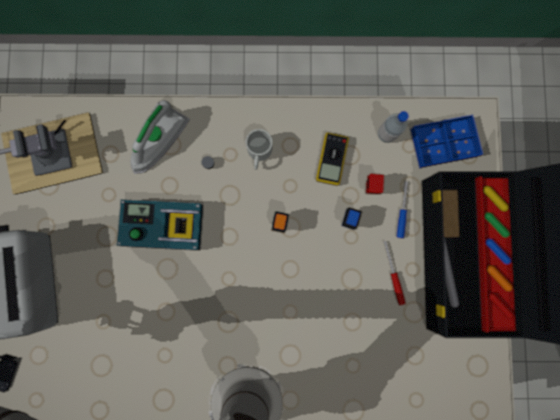

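View pics/wrist0.png

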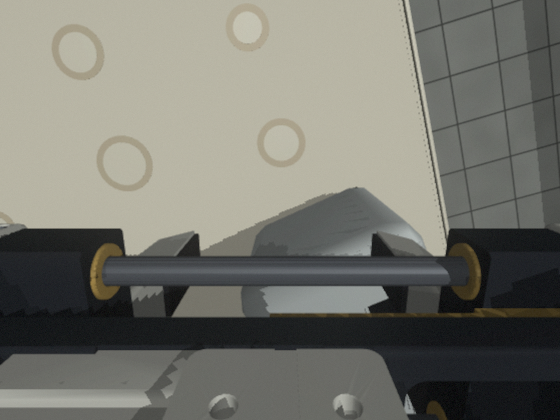

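Side and top views agree. The candidates in the top view are blue-patched (352,218), orange (281,222) and red (375,184); the blue one fits. The tester is at (160,225), with its key near (136,234) and its collar near (181,226). Next I'll take enlarged crops and the measurements.

Run:
```python
from h import *
im=np.load('top0.npy'); c=np.load('top0c.npy',allow_pickle=True).item()
cr=im[190:260,105:215]; cr2=im[165:245,260:395]
a=cv2.resize(cr,None,fx=5,fy=5,interpolation=cv2.INTER_CUBIC); b=cv2.resize(cr2,None,fx=4,fy=4,interpolation=cv2.INTER_CUBIC)
save('top_tester',a)
s=np.load('side0.npy'); cs=np.load('side0c.npy',allow_pickle=True).item()
save('side_pack',np.hstack([cv2.resize(s[245:320,290:410],None,fx=4,fy=4,interpolation=cv2.INTER_CUBIC)]))
save('top_pack',b)
def masks(im):
    h=cv2.cvtColor(im,cv2.COLOR_RGB2HSV)
    return {'blue':cv2.inRange(h,(105,120,70),(125,255,255)),'orange':cv2.inRange(h,(5,150,100),(17,255,255)),'yellow':cv2.inRange(h,(20,120,90),(32,255,255)),'green':cv2.inRange(h,(50,120,50),(75,255,255)),'teal':cv2.inRange(h,(85,90,20),(104,255,255))}
for nm,I,C in(('top',im,c),('side',s,cs)):
  for k,m in masks(I).items():
    cn,_=cv2.findContours(m,cv2.RETR_EXTERNAL,cv2.CHAIN_APPROX_NONE)
    for q in cn:
        if cv2.contourArea(q)<30: continue
        r=cv2.minAreaRect(q); z={'blue':.1,'orange':.1,'yellow':.074,'green':.088,'teal':.07}[k]
        print(nm,k,np.round(r[0],1),np.round(r[1],1),round(r[2],1),cv2.contourArea(q),np.round(onz(C,*r[0],z),3))
```

```text
top blue [498. 251.] [31.1  7.1] 47.7 188.0 [ 0.456 -0.733  0.1  ]
top blue [401.4 223.4] [ 7.1 27.4] 6.3 157.5 [ 0.536 -0.453  0.1  ]
top blue [352.5 217.7] [10.8 14.9] 18.4 140.0 [ 0.552 -0.31   0.1  ]
top blue [446.4 140.7] [41.6 65.3] 78.7 2414.5 [ 0.783 -0.595  0.1  ]
top blue [402.5 116.5] [9. 9.] 90.0 64.0 [ 0.857 -0.465  0.1  ]
top orange [499.2 278.8] [32.6  8.4] 47.5 231.5 [ 0.376 -0.733  0.1  ]
top orange [279.8 221.2] [10.2 14.3] 11.3 123.5 [ 0.541 -0.097  0.1  ]
top yellow [440.5 311.5] [11.  7.] 90.0 62.0 [ 0.28  -0.568  0.074]
top yellow [180.2 225.4] [23.1 24.8] 4.1 524.0 [0.53  0.198 0.074]
top yellow [436.5 196. ] [10.  7.] 90.0 54.5 [ 0.62  -0.568  0.074]
top yellow [495.8 198.3] [31.1  7.8] 45.0 210.5 [ 0.614 -0.746  0.074]
top yellow [322.6 160.7] [52.4 21.4] 76.5 103.0 [ 0.726 -0.227  0.074]
top green [134.3 233.8] [8.5 9.2] 45.0 58.5 [0.504 0.328 0.088]
top green [496.7 224.3] [31.1  7.1] 46.7 181.5 [ 0.535 -0.739  0.088]
top green [155.5 134.6] [ 9.2 14.8] 29.7 97.0 [0.801 0.276 0.088]
top green [148.2 123. ] [ 4.9 41.3] 32.3 113.5 [0.836 0.298 0.088]
top teal
[... 194 characters left out ...]
 ]
side blue [524.2 346.7] [100.7  38.8] 34.4 1803.0 [ 0.768 -0.611  0.1  ]
side blue [320.2 273.9] [12.4 20.8] 78.7 217.5 [ 0.551 -0.311  0.1  ]
side blue [486.8 233. ] [16.8 15.6] 31.0 197.5 [ 0.924 -0.398  0.1  ]
side orange [265.2 210.8] [ 9.1 17.5] 77.0 132.5 [ 0.54  -0.099  0.1  ]
side yellow [435.6 338.1] [ 2.9 18. ] 59.0 33.5 [ 0.665 -0.518  0.074]
side yellow [374.5 257. ] [73.2 26.2] 4.8 278.0 [ 0.688 -0.316  0.074]
side yellow [213.1 155.2] [15.1 29.6] 73.6 358.5 [0.528 0.194 0.074]
side green [284.6 118. ] [ 9.9 14.8] 76.0 103.5 [0.785 0.243 0.088]
side green [288.5  95. ] [ 8. 41.] 90.0 114.5 [0.867 0.36  0.088]
side teal [209.7 152.8] [71.7 55.5] 66.8 2557.0 [0.526 0.214 0.07 ]
```

View pics/top_tester.png

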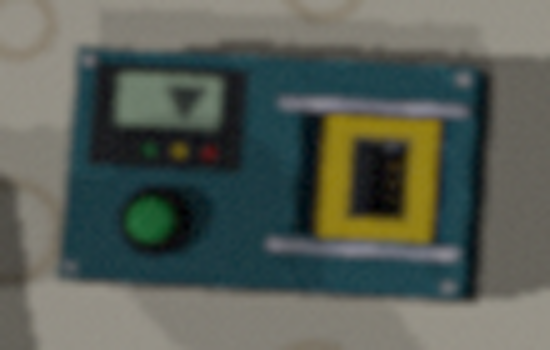

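View pics/top_pack.png

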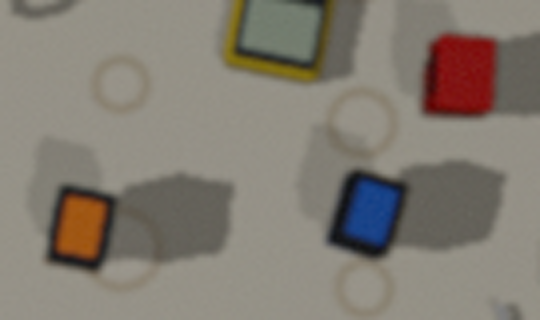

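View pics/side_pack.png

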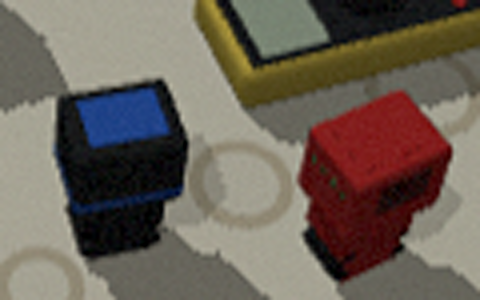

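Enlarged crops confirm the blue-patched, blue-banded pack at top crop (368,213) and side crop (120,120). The other two are all red, and orange. The collar sits off-centre between its rails. Next come wrist close-ups, starting with the camera geometry relative to the tool.

```bash
cat >> h.py <<'E'
from scipy.spatial.transform import Rotation as R_
def quat(phi):  # jaws along (cos phi, sin phi), tool down
    x=np.array([0,0,-1.]);y=np.array([np.cos(phi),np.sin(phi),0]);z=np.cross(x,y)
    return R_.from_matrix(np.c_[x,y,z]).as_quat()
E
python3 - <<'E'
from h import *
s=arm.observe(); c=arm.get_calibration('wrist')
R=cv2.Rodrigues(c['rvec'])[0]; T=R_.from_quat(s['ee_rot']).as_matrix()
cp=-R.T@c['tvec']
print('cam in tool',T.T@(cp-s['eef_pos'])); print('axes in tool (cols x,y,z)\n',np.round(T.T@R.T,3))
print(np.degrees(np.arctan2(T[1,1],T[0,1])))
for phi in (72,-108):
  for p in ([.552,-.31,.2],[.53,.2,.2],[.504,.328,.15]):
    q=arm.inverse_kinematics(np.array(p),quat(np.radians(phi))); print(phi,p,None if q is None else np.round(q,2))
# yaw from top edges
ct=np.load('top0c.npy',allow_pickle=True).item()
im=np.load('top0.npy');h=cv2.cvtColor(im,cv2.COLOR_RGB2HSV)
m=cv2.inRange(h,(105,120,70),(125,255,255));cn,_=cv2.findContours(m[200:235,335:370].copy(),0,2,offset=(335,200))
b=cv2.boxPoints(cv2.minAreaRect(max(cn,key=cv2.contourArea)));print(np.round([onz(ct,*p,.1) for p in b],3))
E
```

```text
cam in tool [-1.58358408e-01  5.57373979e-05 -6.46806132e-02]
axes in tool (cols x,y,z)
 [[ 0.    -0.246  0.969]
 [ 1.     0.    -0.   ]
 [-0.     0.969  0.246]]
73.568304557091
72 [0.552, -0.31, 0.2] [ 0.11  0.5   0.5   1.65 -0.26  1.06  1.94]
72 [0.53, 0.2, 0.2] [-0.18  0.36 -0.28  1.8   0.12  1.    0.75]
72 [0.504, 0.328, 0.15] [-0.36  0.49 -0.34  1.75  0.19  0.94  0.48]
-108 [0.552, -0.31, 0.2] [-0.02  0.54  0.68  1.65 -0.38  1.08 -1.11]
-108 [0.53, 0.2, 0.2] [-1.23  0.6   1.13  1.83 -0.6   1.11 -1.76]
-108 [0.504, 0.328, 0.15] [-1.39  0.76  1.13  1.78 -0.77  1.12 -1.88]
[[ 0.536 -0.288  0.1  ]
 [ 0.578 -0.302  0.1  ]
 [ 0.568 -0.332  0.1  ]
 [ 0.527 -0.318  0.1  ]]
```

Run:
```python
from h import *
ct=np.load('top0c.npy',allow_pickle=True).item()
for p in ((0,230),(55,235),(55,335),(0,345)): print(np.round(onz(ct,*p,.18),3))
s=arm.observe(); p=s['eef_pos'].copy() if hasattr(s['eef_pos'],'copy') else np.array(s['eef_pos'])
q=quat(np.radians(87))
arm.movel([.26,.50,.33],speed=.25)
arm.goto([.42,.26,.24],q)
c=arm.get_calibration('wrist'); im=arm.snapshot('wrist'); save('w1',im); np.save('w1.npy',im); np.save('w1c.npy',c,allow_pickle=True)
s=arm.observe(); print(s['t'],s['eef_pos'],np.round(s['qpos'],2),s['force'])
```

```text
[0.509 0.667 0.18 ]
[0.496 0.517 0.18 ]
[0.229 0.503 0.18 ]
[0.203 0.647 0.18 ]
2.2167 [0.41938636 0.26214716 0.24023696] [-0.34  0.19 -0.3   1.92  0.06  1.04  0.85] [-0.74964891  0.05420883  0.4105817 ]
```

View pics/w1.png

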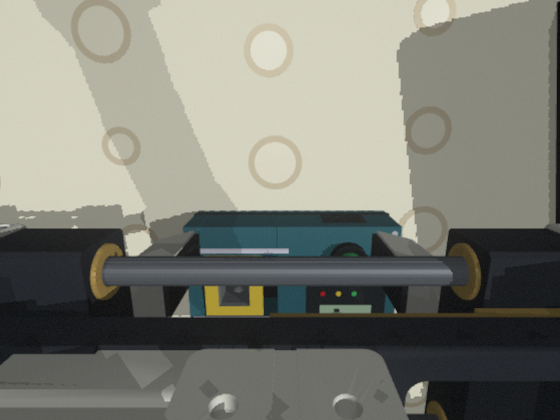

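Wrist view: the tester is under the gripper bar (collar near (235,295), key near (348,252)). Image-up is -x, so I need the tool further out.

Run:
```python
from h import *
q=quat(np.radians(87))
arm.movel([.595,.25,.24],q,speed=.2); arm.pause(.2)
c=arm.get_calibration('wrist'); im=arm.snapshot('wrist'); save('w2',im); np.save('w2.npy',im); np.save('w2c.npy',c,allow_pickle=True)
s=arm.observe(); print(s['t'],s['eef_pos'],np.round(s['qpos'],2))
```

```text
3.4917 [0.59438615 0.25036255 0.24041616] [-0.27  0.46 -0.23  1.56  0.11  1.14  0.99]
```

View pics/w2.png

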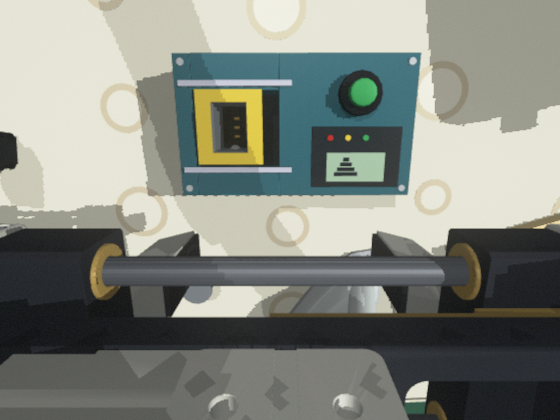

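The wrist view shows the whole tester: collar about (195–263, 89–165), key (363,92). Measuring.

```bash
cat > m.py <<'E'
from h import *
import sys
def meas(im,c):
    h=cv2.cvtColor(im,cv2.COLOR_RGB2HSV)
    def show(n,m,z,hole=False):
        cn,hi=cv2.findContours(m,cv2.RETR_CCOMP,cv2.CHAIN_APPROX_NONE)
        i=max(range(len(cn)),key=lambda k:cv2.contourArea(cn[k])*(hi[0][k][3]<0))
        out=[('outer',cn[i])]
        if hole:
            ch=[k for k in range(len(cn)) if hi[0][k][3]==i]
            if ch: out.append(('hole',cn[max(ch,key=lambda k:cv2.contourArea(cn[k]))]))
        for l,q in out:
            w=np.array([onz(c,*p[0],z)[:2] for p in q],np.float32)*1000
            r=cv2.minAreaRect(w); b=cv2.boxPoints(r)
            print(n,l,'px',np.round(cv2.minAreaRect(q)[0],1),'ctr',np.round(r[0],1),'size',np.round(r[1],1),'ang',round(r[2],2)); 
    y=cv2.inRange(h,(20,150,120),(33,255,255)); y[:,300:]=0; y[220:]=0
    show('collar',y,.074,True)
    g=cv2.inRange(h,(45,130,50),(75,255,255)); g[220:]=0; show('key',g,.088)
    t=cv2.inRange(h,(85,80,30),(105,255,255)); t[220:]=0
    t=cv2.morphologyEx(t,cv2.MORPH_CLOSE,np.ones((5,5))); show('teal',t,.07)
E
python3 - <<'E'
from m import *
im=np.load('w2.npy');c=np.load('w2c.npy',allow_pickle=True).item(); meas(im,c)
save('w2crop',cv2.resize(im[45:205,165:425],None,fx=3,fy=3,interpolation=cv2.INTER_CUBIC))
E
```

```text
collar outer px [228.5 127. ] ctr [530.7 197.5] size [66.6 72. ] ang 87.07
collar hole px [228.5 127. ] ctr [530.1 197.1] size [38.2 50.6] ang 87.07
key outer px [362.5  92. ] ctr [504.5 327.2] size [25.2 24.9] ang 89.92
teal outer px [295.5 123.5] ctr [533.4 263.7] size [238.4 138.5] ang 87.16
```

View pics/w2crop.png

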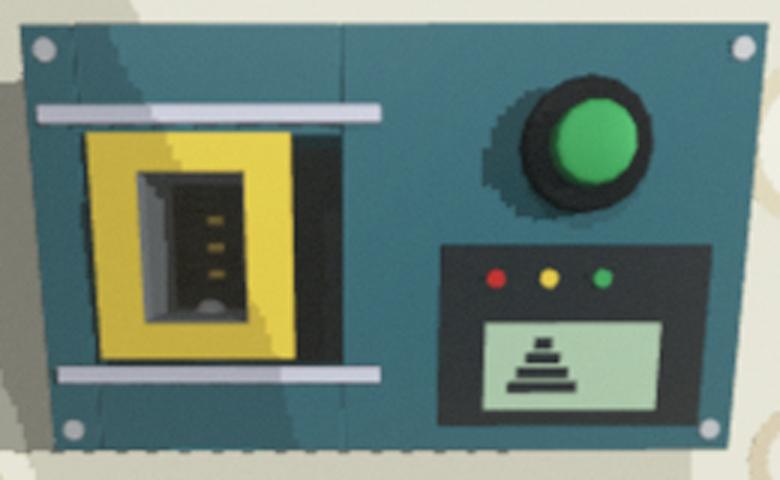

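Tester yaw is -2.9°. Collar centre is (0.5305, 0.1973) and measures 66.6×72 mm, as it should. It sits about 6.5 mm to -y of nominal, with the dark slot visible on +y. The key is at (0.5045, 0.327) and measures 25 mm. Next, the pack close-up.

Run:
```python
from h import *
q=quat(np.radians(72))
arm.goto([.622,-.333,.24],q); arm.pause(.2)
c=arm.get_calibration('wrist'); im=arm.snapshot('wrist'); save('w3',im); np.save('w3.npy',im); np.save('w3c.npy',c,allow_pickle=True)
s=arm.observe(); print(s['t'],s['eef_pos'],np.round(s['qpos'],2))
h=cv2.cvtColor(im,cv2.COLOR_RGB2HSV)
m=cv2.inRange(h,(105,120,60),(125,255,255)); m[230:]=0
cn,_=cv2.findContours(m,0,cv2.CHAIN_APPROX_NONE)
for k in cn:
    if cv2.contourArea(k)<100: continue
    w=np.array([onz(c,*p[0],.1)[:2] for p in k],np.float32)*1000; r=cv2.minAreaRect(w); print(np.round(cv2.minAreaRect(k)[0],1),r)
```

```text
5.8333 [ 0.62245169 -0.33213068  0.24005605] [ 0.49  0.56 -0.05  1.39  0.03  1.2   1.69]
[149.6 150.7] ((546.2704467773438, -440.04638671875), (20.321605682373047, 70.39972686767578), 82.02233123779297)
[283.5 114. ] ((552.578369140625, -310.592529296875), (28.550413131713867, 40.317718505859375), 72.1080322265625)
```

View pics/w3.png

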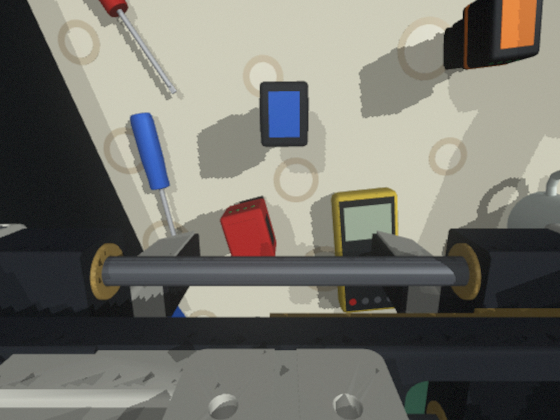

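The blue pack's top patch is centred at (283.5,114) → (0.5526,-0.3106), y axis at 72.1°. The red pack (248,230) is clear of the fingers. Grasping.

Run:
```python
from h import *
q=quat(np.radians(72.1)); P=np.array([.5526,-.3106])
arm.movel([*P,.17],q,speed=.25)
hit=arm.movel([*P,.059],speed=.12,force_limit=12); print('hit',hit)
arm.set_gripper(.03,25)
s=arm.observe(); print(s['t'],s['eef_pos'],s['opening'],s['force'])
arm.movel([*P,.25],speed=.15); arm.pause(.1)
s=arm.observe(); print(s['t'],s['eef_pos'],s['opening'],s['force'])
im=arm.snapshot('side'); save('s1',cv2.resize(im[180:350,200:420],None,fx=3,fy=3))
```

```text
hit False
8.275 [ 0.55259617 -0.31058063  0.05899513] 0.04401282338247166 [-0.19527557 -0.23856368  0.17254608]
9.8 [ 0.55202769 -0.31029306  0.2487422 ] 0.043756188292652196 [-0.12424061 -0.15046777 -2.75444805]
```

View pics/s1.png

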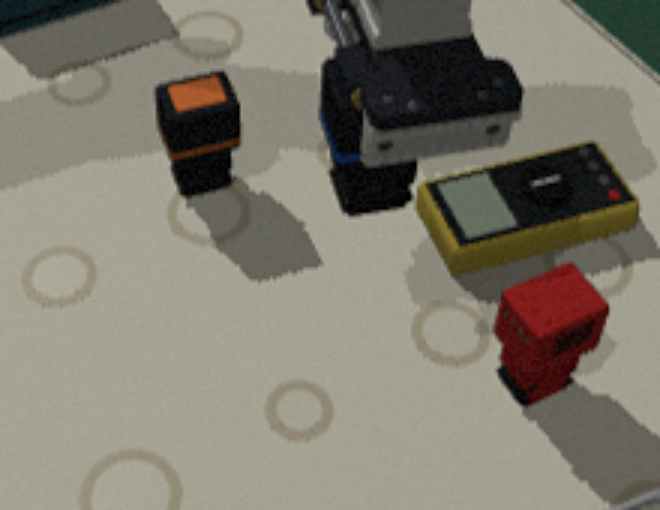

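Held: opening 44 mm, weight about 2.9 N. Carrying it to the pocket and feeling the entry.

Run:
```python
from h import *
q=quat(np.radians(87.1)); B=np.array([.5305,.1973])
arm.goto([*B,.21],q)
arm.movel([*B,.145],q,speed=.12); arm.pause(.3)
s=arm.observe(); print(s['t'],s['eef_pos'],s['opening'],s['force'])
save('s2',cv2.resize(arm.snapshot('side')[90:230,140:330],None,fx=4,fy=4))
hit=arm.movel([*B,.125],speed=.025,force_limit=3); 
s=arm.observe(); print(hit,s['t'],s['eef_pos'],s['opening'],s['force'],s['ft_torque'])
```

```text
12.6917 [0.53096639 0.19748558 0.14574116] 0.043924627181830225 [ 0.10565138 -0.12811655 -2.93316564]
False 13.6917 [0.53060756 0.19740065 0.12511906] 0.04418236514828853 [ 1.28701516 -0.64869492 -2.67872172] [-0.00236926 -0.00840888 -0.04836078]
```

View pics/s2.png

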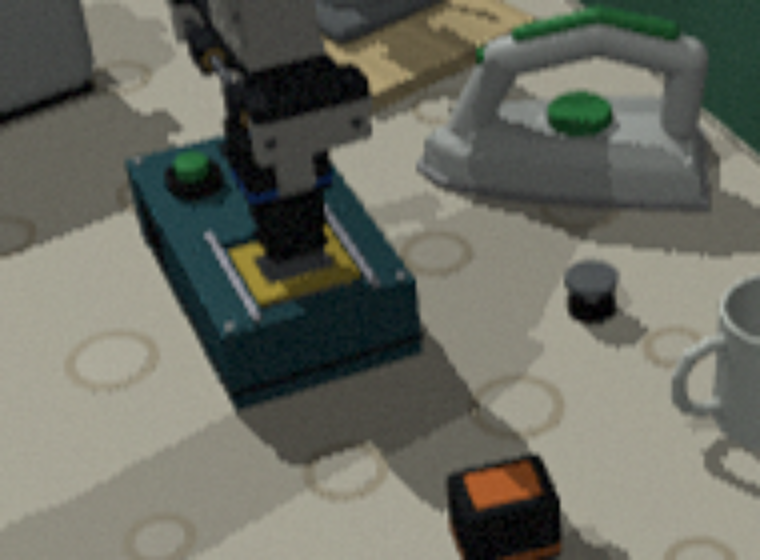

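The side view shows the stem aligned over the collar at (295,265). It has entered 8 mm below the collar with about 1.3 N of side load. Continuing to just above the ball.

Run:
```python
from h import *
B=np.array([.5309,.1973])
hit=arm.movel([*B,.102],speed=.03,force_limit=7)
s=arm.observe(); print(hit,s['t'],s['eef_pos'],s['opening'],s['force'],s['ft_torque'])
if not hit:
  for z in (.098,.094,.091,.088):
    hit=arm.movel([*B,z],speed=.02,force_limit=22)
    s=arm.observe(); print(hit,round(s['t'],2),np.round(s['eef_pos'],4),round(s['opening'],4),np.round(s['force'],2))
    if hit: break
```

```text
False 14.6083 [0.53103345 0.19739277 0.10210375] 0.04383922965680543 [-0.11654385  0.77593696 -3.06748274] [ 0.03156542 -0.04645789  0.01095278]
False 14.96 [0.5299 0.1974 0.0977] 0.0438 [-3.29  0.09 -0.59]
False 15.31 [0.53   0.1976 0.094 ] 0.0438 [-5.21  1.64  2.64]
False 15.61 [0.5307 0.1976 0.0909] 0.0442 [-3.88  1.93 -0.47]
False 15.91 [0.5309 0.1972 0.0872] 0.0438 [-0.78  2.01 -7.82]
```

The ball has passed its peak and is now pulling the pack down. Seating it gently.

Run:
```python
from h import *
B=np.array([.5309,.1973])
hit=arm.movel([*B,.079],speed=.012,force_limit=18)
s=arm.observe(); print(hit,round(s['t'],2),np.round(s['eef_pos'],4),round(s['opening'],4),np.round(s['force'],2))
arm.pause(.2)
s=arm.observe(); print(round(s['t'],2),np.round(s['eef_pos'],4),round(s['opening'],4),np.round(s['force'],2))
save('s3',cv2.resize(arm.snapshot('side')[90:230,140:330],None,fx=4,fy=4))
```

```text
True 16.43 [0.5317 0.1969 0.0832] 0.0439 [-1.04 -0.88  5.78]
16.63 [0.5317 0.1969 0.0832] 0.044 [-0.65 -0.84  5.48]
```

View pics/s3.png

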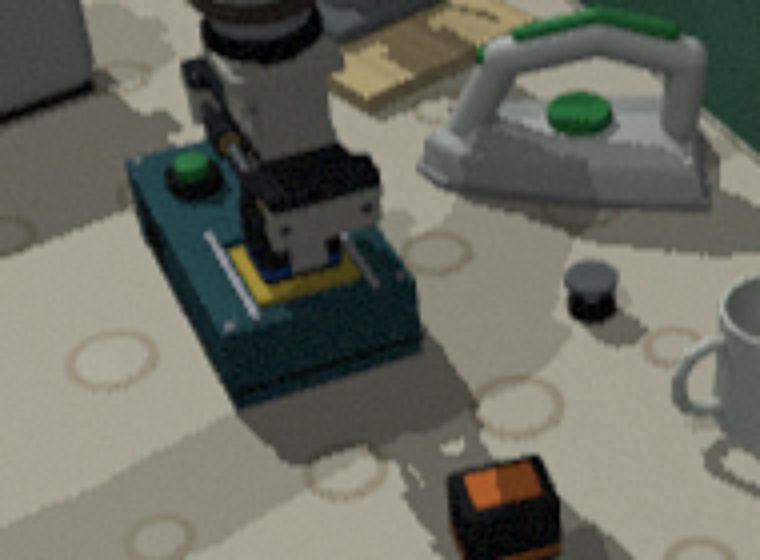

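The pack stopped at TCP z 0.0832 (home expected 0.083). I'll give one small confirming push, then release and look.

Run:
```python
from h import *
B=np.array([.5313,.1971])
hit=arm.movel([*B,.080],speed=.012,force_limit=12)
s=arm.observe(); print(hit,round(s['t'],2),np.round(s['eef_pos'],4),np.round(s['force'],2))
arm.set_gripper(.07)
s=arm.observe(); print(round(s['t'],2),np.round(s['eef_pos'],4),round(s['opening'],4),np.round(s['force'],2))
arm.movel([*B,.18],speed=.12)
arm.movel([.595,.25,.24],quat(np.radians(87)),speed=.2); arm.pause(.2)
c=arm.get_calibration('wrist'); im=arm.snapshot('wrist'); save('w4',im); np.save('w4.npy',im); np.save('w4c.npy',c,allow_pickle=True)
sd=arm.snapshot('side'); save('s4',cv2.resize(sd[90:230,140:330],None,fx=4,fy=4))
s=arm.observe(); print(s['t'],s['force'])
h=cv2.cvtColor(im,cv2.COLOR_RGB2HSV)
m=cv2.inRange(h,(105,120,60),(125,255,255)); m[230:]=0
cn,_=cv2.findContours(m,0,cv2.CHAIN_APPROX_NONE)
for k in cn:
    if cv2.contourArea(k)<100: continue
    w=np.array([onz(c,*p[0],.124)[:2] for p in k],np.float32)*1000; r=cv2.minAreaRect(w); print(np.round(cv2.minAreaRect(k)[0],1),r)
g=cv2.inRange(h,(45,130,50),(75,255,255)); g[220:]=0
cn,_=cv2.findContours(g,0,cv2.CHAIN_APPROX_NONE);k=max(cn,key=cv2.contourArea)
(x,y),r=cv2.minEnclosingCircle(k); print('key',x,y,r,onz(c,x,y,.088))
```

```text
True 16.89 [0.5317 0.1969 0.0831] [-0.37 -1.02  6.52]
17.53 [0.5291 0.1967 0.0812] 0.0695 [ 0.59  0.11 -0.24]
19.4667 [ 0.10600266 -0.52511022  0.71606573]
[219.  128.5] ((530.2688598632812, 196.39840698242188), (29.338529586791992, 40.23692321777344), 86.98306274414062)
key 364.952392578125 92.04762268066406 14.933430671691895 [0.50426268 0.32737606 0.088     ]
```

View pics/w4.png

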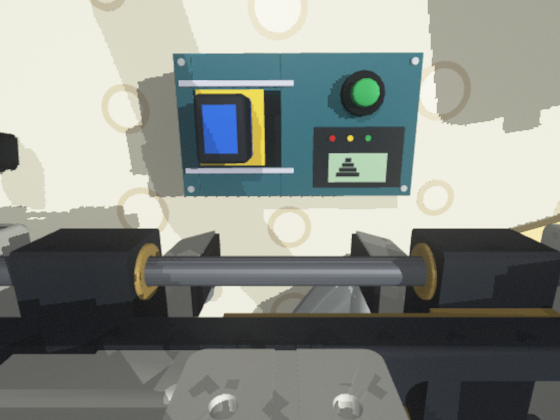

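View pics/s4.png

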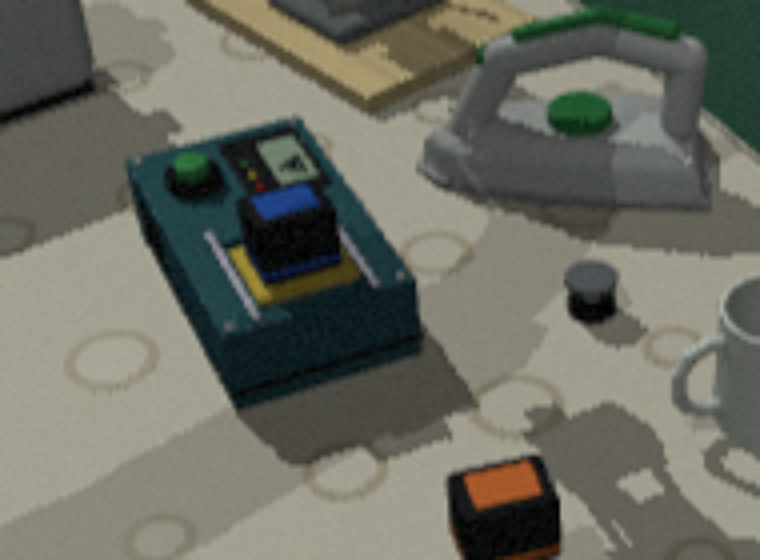

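The pack sits square, centred at (0.5303, 0.1964), with its blue band right at the collar. It's released and the key is at (0.5043, 0.3274). Now pressing the key.

Run:
```python
from h import *
k=np.array([.5043,.3273]); q=quat(np.radians(87))
arm.set_gripper(0.0)
arm.movel([*k,.16],q,speed=.2); arm.movel([*k,.1],speed=.1); arm.pause(.2)
s=arm.observe(); print(round(s['t'],2),np.round(s['eef_pos'],4),round(s['opening'],4),np.round(s['force'],2))
for z in (.092,.088,.085,.082,.080,.078):
    hit=arm.movel([*k,z],speed=.02,force_limit=9)
    s=arm.observe(); print(hit,round(s['t'],2),np.round(s['eef_pos'],4),np.round(s['force'],2))
    if hit or s['force'][2]>9: break
arm.pause(.3)
s=arm.observe(); print(np.round(s['eef_pos'],4),np.round(s['force'],2))
save('s5',cv2.resize(arm.snapshot('side')[90:230,140:330],None,fx=4,fy=4))
arm.movel([*k,.12],speed=.08); arm.movel([.595,.25,.24],speed=.2);arm.pause(.2)
c=arm.get_calibration('wrist');im=arm.snapshot('wrist'); save('w5',im)
sd=arm.snapshot('side'); save('s6',cv2.resize(sd[90:340,140:430],None,fx=2.4,fy=2.4))
s=arm.observe(); print(s['t'],s['force'])
```

```text
22.45 [0.5048 0.3277 0.1008] 0.0004 [-0.09  1.41 -0.77]
False 23.0 [0.5043 0.3273 0.092 ] [-0.31 -0.83  1.1 ]
False 23.35 [0.5044 0.3273 0.0881] [-0.47 -1.38  4.26]
True 23.57 [0.5044 0.3273 0.0863] [-1.76 -0.96  6.93]
[0.5044 0.3274 0.0863] [-1.33 -1.99  8.57]
25.7917 [ 0.52630879  0.30991769 -0.38421243]
```

View pics/s5.png

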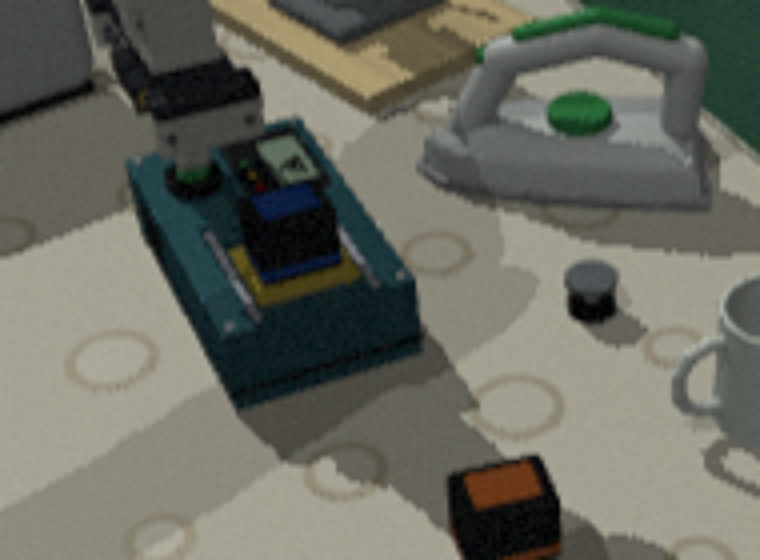

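View pics/w5.png

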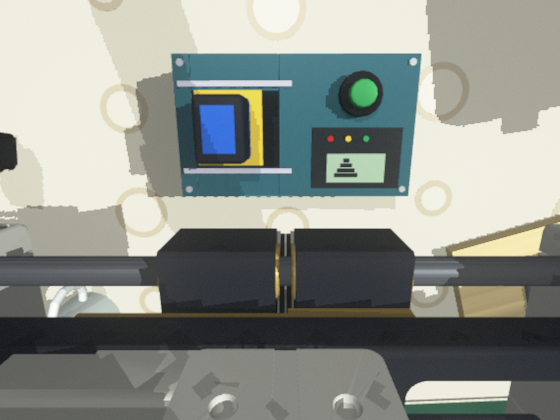

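View pics/s6.png

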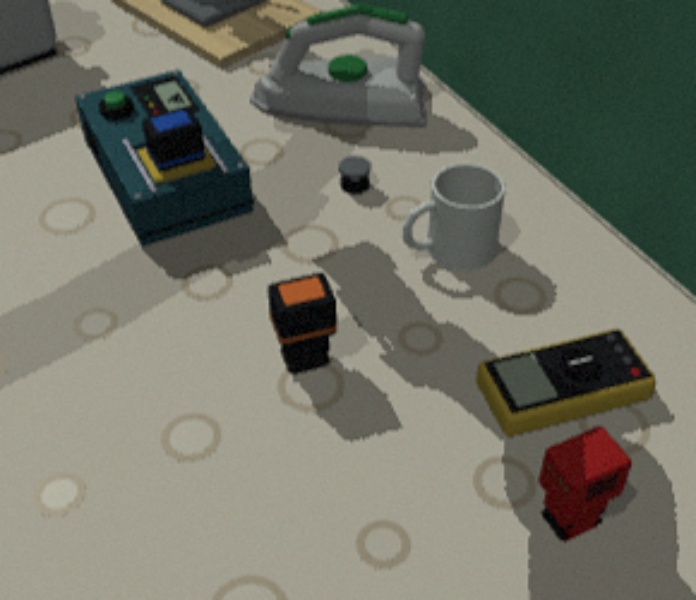

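The static press reading was 8.6 N (about 9.3 N net), above the roughly 5 N full-travel force. Contact came a few mm higher than I expected, though, so I'm checking key travel in the saved pictures.

Run:
```python
from h import *
a=cv2.imread('pics/s4.png')[:,:,::-1]; b=cv2.imread('pics/s5.png')[:,:,::-1]
save('cmp',np.hstack([cv2.resize(i[110:220,120:260],None,fx=2.8,fy=2.8) for i in (a,b)]))
for i in (a,b):
    h=cv2.cvtColor(np.ascontiguousarray(i),cv2.COLOR_RGB2HSV);m=cv2.inRange(h,(45,100,40),(80,255,255));m[:,240:]=0;m[:100]=0;m[230:]=0
    v,u=np.nonzero(m);print(u.min(),u.max(),v.min()/4+90,v.max()/4+90)
c=np.load('side0c.npy',allow_pickle=True).item()
print(proj(c,[[.504,.327,z] for z in(.07,.082,.088,.094)]))
```

```text
172 209 127.75 135.0
176 207 132.0 135.25
[[188.62903225 135.48152491]
 [187.95356726 132.06137856]
 [187.61231021 130.33345911]
 [187.26867063 128.59347602]]
```

View pics/cmp.png

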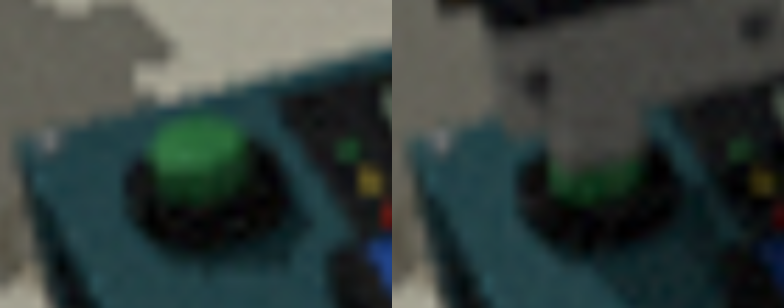

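Run:
```python
from h import *
arm.job_done(); print(arm.observe()['t'])
```

```text
the job is handed in; nothing more can be done
the job is handed in; nothing more can be done
```

The blue-banded pack is in the tester's pocket and released, and I pressed and let go of the green start key. I handed the job in at about 26 s with the arm clear of everything.

**Pack:**
- The collar was about 6.5 mm to -y of nominal, so I went to where I measured it.
- The ball resisted, then pulled the pack in with about 8 N. The pack stopped hard at tool height 83.2 mm, against 83 mm expected for home.
- A small extra push moved it only 0.1 mm. The sampled forces on the tester stayed under 10 N.
- Pictures after release show it square, with its shoulder on the collar.

**Key:**
- The static press was about 9 N, against the roughly 5 N needed for full travel. The wrist picture afterwards shows the key unpressed again.
- **Less certain:** the fingertips met the key about 5 mm higher than I expected. The side picture was too coarse to measure its travel, so I judge it went fully down from the force alone.

In the last side picture the orange pack, red look-alike, mug, meter and knob looked undisturbed. The two screwdrivers were outside that picture, and the robot made no contact there.

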